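Seat the keyed spindle in the drive pulley and hold it home

TASK

Lift off the white jar lid that covers the pulley's bore and lay it on the bench, then take the keyed steel spindle out of the wooden rack and push it into the pulley, turning it until its key slips into the keyway. Keep pushing against the sprung pin until the spindle's collar sits flush on the pulley, and finish there still gripping the spindle and holding it down (a workmate then tightens the grub screw). Leave the open jar, the calliper and the hex key where they lie.

Things in the scene. Friction and masses are not known exactly. Their poses are not given: they have to be found in the camera images.
- nest: fixed assembly nest: bright aluminium plate 150 x 140 x 14 mm with a grey steel belt pulley, 92 mm across, set upright in its middle; it cannot turn. On the plate's +y edge a small clamp block with a knurled screw, up to 34 mm high, out to 79 mm from the centre. Origin: centre of the plate's underside, on the pulley's axis; z up, +x from the axis towards the keyway
- pulley_face (a point): centre of the bore's mouth, in the plane of the pulley's flat top face, 58 mm above the bench; same axes as the nest. The bore is 25.5 mm in diameter, right through, 44 mm deep
- keyway (a point): outer end of the keyway, at the pulley's top face: a slot in the bore's wall, 9.6 mm wide, its floor 17.2 mm from the axis (this point), running the whole depth of the bore
- plunger (a joint): travel in m of the brass spring pin (15 mm across) that stands up inside the bore: 0 = up, its top 32 mm below the pulley's face; it is pressed straight down, 0.010 when the spindle is fully home (stop at 0.012). Its spring pushes up with 7 N at 0, rising to 10.5 N at 0.010, so it lifts the spindle again if that is let go
- spindle: loose stepped steel spindle, 0.42 kg give or take 15 %, 113 mm long, upright in the rack's hole, hanging by its collar (40 mm across, 9 mm thick). Origin: on the axis at the collar's underside; z up along the axis, +x from the axis towards the key. Below the origin a round journal, 24 mm across, 42 mm long. Home: origin on pulley_face, x axes parallel and alike
- grip (a point): on the spindle's axis, 40 mm above its origin, where it is gripped: plain round, 24 mm across, from 9 mm (top of the collar) to 71 mm (top end) above the origin. An open slot 8 mm wide in the topmost 22 mm lies straight above the key, on the same side
- key_foot (a point): lower outer end of the spindle's key, 16 mm from the axis, 30 mm below the origin. The key is 8 mm wide, its lower end eased, and reaches from 30 to 4 mm below the origin; the 12 mm of journal below it are a plain round pilot, its end chamfered 2.5 x 4 mm. Fully seated when the key lies in the keyway
- rack: fixed beech block 80 x 150 x 56 mm with two round holes of 35 mm diameter, 48 mm deep, 35 mm either side of its middle along y. Origin: centre of its underside, z up
- rack_hole (a point): mouth of the hole (on the rack's -y side) in which the spindle stands at the start, 56 mm above the bench
- lid: loose white ribbed jar lid, 68 mm across, 19 mm high, 12 g, lying open side down on the pulley's face over the bore. Origin: centre of its underside; z up. Gripped across its rim. The bench round nest and rack is free up to x = 0.62; a shelf 0.39 m up begins at x = 0.73, a tall machine stands left of y = 0.42
- open_jar: white open jar without lid, 68 mm across, 78 mm high, standing on the bench; leave alone. Origin: centre of its underside
- bench_calliper: vernier calliper, 62 x 200 x 13 mm, lying on the bench; leave alone. Origin: centre of its underside, its length along its y axis
- grub_key: black hex key, 33 x 81 x 5 mm, lying on the bench; leave alone. Origin: centre of its underside

How it is judged:
On the way, in this order (a step that is already met when the one before it is completed fails the run):
1. the lid is held in the gripper, lifted at least 12 mm off the pulley's face (z of lid in the frame of pulley_face above 0.012 m and contact force between the fingers and lid above 0.5 N), for 0.1 s.
2. the lid lies on the bench, let go, clear of the nest (height (world z) of lid below 0.022 m and contact force between the fingers and lid below 0.05 N and horizontal distance between lid and nest above 0.1 m and linear speed of lid below 0.02 m/s), for 0.1 s.
3. the key has entered the keyway: the gripped spindle's collar is less than 24 mm above the pulley's face (z of spindle in the frame of pulley_face below 0.024 m and horizontal distance between spindle and pulley_face below 0.004 m and angle between the x axis of spindle and the x axis of nest, either way round below 0.15 rad and contact force between the fingers and spindle above 1 N), for 0.1 s.
At the end, for the whole second after the job is handed in: Spindle in the pulley, upright (0.06 rad), on its axis (3 mm), key in keyway (0.15 rad), collar within 2 mm of the face, spring pin pressed in over 7.5 mm, still gripped and still; lid lies on the bench, let go, over 100 mm from the pulley's axis (z of spindle in the frame of pulley_face between -0.003 and 0.002 m and horizontal distance between spindle and pulley_face below 0.003 m and angle between the x axis of spindle and the x axis of nest, either way round below 0.15 rad and angle between spindle's own z axis and vertical below 0.06 rad and value of joint plunger above 0.0075 m and contact force between the fingers and spindle above 1 N and linear speed of spindle below 0.02 m/s and height (world z) of lid below 0.022 m and horizontal distance between lid and nest above 0.1 m and contact force between the fingers and lid below 0.05 N); the arm keeps its last pose, push and grip.
It fails at once if the open jar, the calliper or the hex key is moved more than 30 mm (distance of any of open_jar, bench_calliper, grub_key from where it was at the start of the episode above 0.03 m).
It fails at once if the spindle is dropped or knocked over (angle between spindle's own z axis and vertical above 0.8 rad).
It also fails if it takes over 54 s, if anything falls off the work surface, if the arm or the gripper's body presses on something with over 40 N, if the wrist force passes 120 N, or if a joint passes its speed limit or range.

ROBOT

A 6-joint arm with a two-finger parallel gripper is mounted at the origin on a cart in front of the work surface, level with it; the furniture and walls round the work are solid. World frame = base frame: x ahead of the robot, y to its left, z up, the work surface at z = 0. Lengths are in m, angles in rad, forces in N, time in s.
With the tool pointing down it reaches from about 0.275 to 0.725 m from the base axis. Payload 15.9 kg.
Tool frame: the origin (TCP) lies at the very end of the fingers, on their centre line; the grasp point (between the pads) lies 19 mm behind it; z points along the fingers, y is the line along which they close (so a half turn about z gives the same grasp; the last joint's range is limited). The gripper opens to 85 mm and grips with 20 to 120 N. Pads are 22 mm wide; open, the fingers measure 114 mm over their backs; the gripper's body (76 mm by 85 mm) begins 54 mm behind the grasp point. The pads swing forward as they close: fully open they stand 13 mm farther back than shut.
Start: joints at [1.13, 0.213, -0.034, 1.323, 0, 1.571], TCP at [0.213, 0.452, 0.231] pointing down, gripper open.
Joint ranges: [-2.98, 2.98], [-0.74, 1.72], [-1.14, 1.35], [-2.1, 2.04], [-1.57, 1.44], [-3.14, 3.14]. Speed limits (rad/s): [1.89, 1.89, 2.39, 2.57, 3.14, 3.14].

INTERFACE

Orientations are given as [roll, pitch, yaw] about the fixed x, y, z axes, in that order (R = Rz(yaw) Ry(pitch) Rx(roll)).
In Python, from workcell import manip gives the robot as it stands. Calls block until the motion is done:
- manip.move_to(position, orientation): joint-space move of the TCP to a pose.
- manip.line_to(position, rotation=None, speed=0.15, until_force=None): straight line of the TCP; rotation=None keeps the orientation; speed is the mean speed in m/s. With until_force (N) it stops when the force on the tool has changed by that much, and returns True; else False.
- manip.movej(angles): joint-space move.
- manip.gripper_to(opening): finger opening in m; the grip force is fixed at half the most; returns when the fingers have stopped.
- manip.sleep(seconds).
- manip.ik(position, orientation): joint angles nearest the present ones, or None.
- manip.sense(): the state.
- manip.grab_frame(name): name is "side" or "top" or "wrist"; returns a dict with "pixels" (384x512x3 uint8, red, green, blue), "range_z" (384x512 float32, m along the optical axis (not along the pixel's ray), 0 where there is no reading), "fovy" (degrees; the focal length in pixels is half the picture's height over the tangent of half this angle, whatever the lens; pixels are square), "cx", "cy" (the principal point, pixels), "D" ([k1, k2, p1, p2, k3] as OpenCV has them; the pictures are not rectified), "R" (3x3) and "t" (3): a world point X has camera coordinates R X + t. Camera axes: x right, y down, z forward; pixel columns grow to the right and rows downward; lengths in m; the calibration is good to about 2 mm. A picture is of the moment at which its call begins.
A pose or a line that the arm cannot do raises manip.PlanningError and nothing moves.
- manip.close_job(): hands the job in; it is judged then, once.
The state is a dict: "clock": time; "joint_positions": joint angles; "joint_velocities": joint speeds; "tau": joint torques, N m; "tcp_pos": TCP position; "orientation": TCP orientation; "force": force on the tool from outside, world axes, zero at the start; "ft_torque": the same for the moment, N m; "grip_width": finger opening in m; "finger_force": force on a finger pad.
Only numpy, scipy, OpenCV 4.12 (cv2) and the standard library are available. Lean on these libraries where they do the work, as an engineer would, in place of code of your own. Each camera call takes 0.05 s, during which the arm holds its last target. There are 200 camera calls.

## Working session

There is one attempt and no reset: what is moved stays moved. The work goes in short steps, each a Python script; the robot and the scene stay as the last script left them, time stands still between calls to the robot, and variables do not carry over. Pictures are saved under pics/ and viewed, at most 10 in all, crops included, and the job is handed in when it is done.

```bash
ls; mkdir -p pics
cat > h.py <<'E'
import numpy as np, cv2
from workcell import manip
def cam(n):
    f=manip.grab_frame(n); h=f["pixels"].shape[0]
    fl=h/2/np.tan(np.radians(f["fovy"])/2)
    f["K"]=np.array([[fl,0,f["cx"]],[0,fl,f["cy"]],[0,0,1.]]); f["R"]=np.array(f["R"]);f["t"]=np.array(f["t"]);f["D"]=np.array(f["D"],float)
    return f
def save(f,n): cv2.imwrite("pics/"+n,f["pixels"][:,:,::-1])
def onplane(f,uv,z):
    uv=np.asarray(uv,float).reshape(-1,1,2)
    n=cv2.undistortPoints(uv,f["K"],f["D"]).reshape(-1,2)
    d=np.c_[n,np.ones(len(n))]@f["R"]; c=-f["R"].T@f["t"]
    return c+d*((z-c[2])/d[:,2])[:,None]
def cloud(f):
    h,w=f["range_z"].shape; u,v=np.meshgrid(np.arange(w),np.arange(h))
    n=cv2.undistortPoints(np.stack([u,v],-1).reshape(-1,1,2).astype(float),f["K"],f["D"]).reshape(-1,2)
    p=np.c_[n,np.ones(len(n))]*f["range_z"].reshape(-1,1)
    return ((p-f["t"])@f["R"]).reshape(h,w,3)
def proj(f,X):
    r,_=cv2.Rodrigues(f["R"]); return cv2.projectPoints(np.asarray(X,float).reshape(-1,1,3),r,f["t"],f["K"],f["D"])[0].reshape(-1,2)
E
python3 - <<'E'
from h import *
for n in("top","side"):
    f=cam(n); save(f,n+"0.png"); print(n,-f["R"].T@f["t"],f["fovy"],f["D"])
    np.savez(n+"0.npz",**f)
s=manip.sense(); print(s["orientation"],s["clock"],s["force"])
E
```

```text
pics
workcell.py
top [0.53686002 0.03265481 1.43042618] 45.9941944289349 [-0.16490796  0.          0.          0.          0.        ]
side [-0.03248298 -0.97663191  0.5897982 ] 43.71708056881315 [0.04753266 0.         0.         0.         0.        ]
[-3.14054995e+00 -1.46505571e-05  2.70073473e+00] 0.1 [ 0.70485572  0.20582158 -0.80550351]
```

View pics/top0.png

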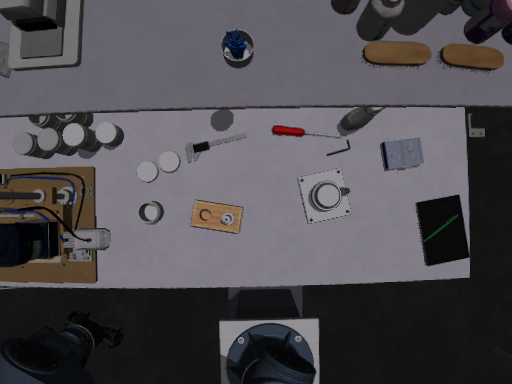

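View pics/side0.png

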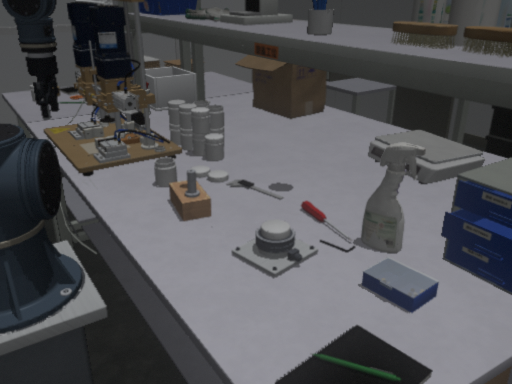

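The top view shows the nest at about (325,195) with its clamp on the image right (world -y). The rack is at (217,216) with the spindle at (227,218), the open jar at (151,212), the calliper at (215,146) and the hex key at (340,148). The side view agrees. Next I'll get coarse positions, then look closer with the wrist camera.

Run:
```python
from h import *
f=dict(np.load("top0.npz"))
for n,uv,z in(("lid",(325,195),.077),("spin",(227,218),.1),("rack",(217,216),.056),("jar",(151,212),.078),("shelfedge",(300,106),.39)): print(n,onplane(f,uv,z).round(3))
img=f["pixels"][:,:,::-1]; a=cv2.resize(img[150:250,180:370],None,fx=4.2,fy=4.2,interpolation=cv2.INTER_CUBIC); cv2.imwrite("pics/c0.png",a)
p=cloud(f)
m=(p[...,2]>.065)&(p[...,2]<.09)&(abs(p[...,0]-.53)<.08)&(abs(p[...,1]+.18)<.08)
print("lid",m.sum(),p[m].mean(0))
# plate
g=cv2.cvtColor(img,cv2.COLOR_BGR2HSV)
m=(p[...,2]>.008)&(p[...,2]<.02)&(abs(p[...,0]-.53)<.12)&(abs(p[...,1]+.18)<.12)
ys,xs=np.nonzero(m); w=onplane(f,np.c_[xs,ys],.014)
print("plate",m.sum(),cv2.minAreaRect(w[:,:2].astype(np.float32)))
m=(p[...,2]>.05)&(p[...,2]<.062)&(abs(p[...,0]-.46)<.12)&(abs(p[...,1]-.14)<.12)
ys,xs=np.nonzero(m); w=onplane(f,np.c_[xs,ys],.056)
print("rack",m.sum(),cv2.minAreaRect(w[:,:2].astype(np.float32)))
w=manip.grab_frame("wrist"); R=np.array(w["R"]);t=np.array(w["t"]);s=manip.sense();print("wristcam",-R.T@t,R,s["tcp_pos"],w["fovy"],w["D"])
```

```text
lid [[ 0.543 -0.175  0.077]]
spin [[0.481 0.118 0.1  ]]
rack [[0.486 0.152 0.056]]
jar [[0.502 0.349 0.078]]
shelfedge [[ 0.75  -0.075  0.39 ]]
lid 405 [ 0.54215643 -0.18297198  0.07638968]
plate 1278 ((0.5447927117347717, -0.18159449100494385), (0.20234589278697968, 0.2029760330915451), 13.632794380187988)
rack 1029 ((0.48564520478248596, 0.15454906225204468), (0.14783334732055664, 0.08007760345935822), 79.7605209350586)
wristcam [0.14817569 0.48292836 0.37493125] [[ 4.27330985e-01  9.04095173e-01 -3.82768028e-04]
 [ 8.66895423e-01 -4.09627827e-01  2.84072822e-01]
 [ 2.56672075e-01 -1.21724939e-01 -9.58802631e-01]] [0.21321985 0.45196565 0.23094258] 65.17024958101764 [-0.06509952  0.          0.          0.          0.        ]
```

View pics/c0.png

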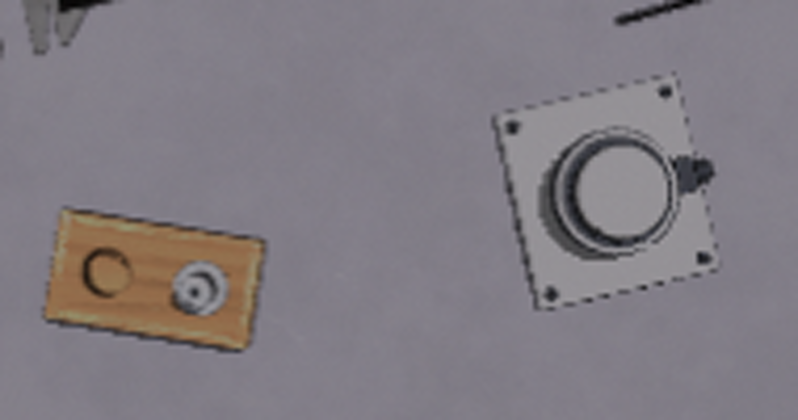

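Run:
```python
from h import *
manip.move_to([.481,.118,.22],[np.pi,0,1.81]); f=cam("wrist"); np.savez("ws.npz",**f); save(f,"ws.png")
manip.move_to([.545,-.18,.22],[np.pi,0,1.25]); f=cam("wrist"); np.savez("wn.npz",**f); save(f,"wn.png")
s=manip.sense(); print(s["clock"],s["joint_positions"],s["tcp_pos"],s["force"])
a=cv2.imread("pics/ws.png");b=cv2.imread("pics/wn.png");cv2.imwrite("pics/w2.png",cv2.resize(np.vstack([a,b]),(400,600)) if 0 else np.hstack([a[:,56:456],b[:,56:456]]))
```

```text
2.9917 [-3.16662176e-01  3.69851744e-01  1.49479610e-01  1.35035921e+00
  2.82921455e-04  1.57259832e+00] [ 0.54522044 -0.17856884  0.22012439] [0.14452063 0.99577259 0.08641971]
```

View pics/w2.png

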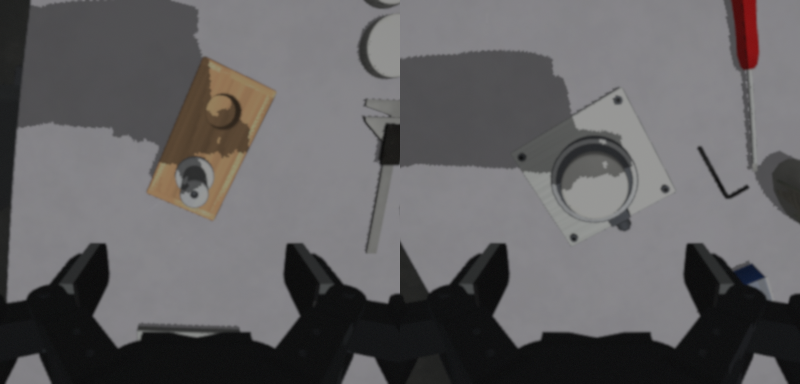

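The left half shows the rack with the spindle's top at about (193,190). The right half shows the lid on the pulley at (597,180), plate corners at (517,155), (620,88), (673,190) and (572,243), and the clamp at (623,220). Next I'll fit the lid and the plate.

Run:
```python
from h import *
f=dict(np.load("wn.npz")); p=cloud(f); 
near=np.hypot(p[...,0]-.545,p[...,1]+.18)<.13
ok=f["range_z"]>0
m=ok&near&(p[...,2]>.071)&(p[...,2]<.084); m=cv2.morphologyEx(m.astype(np.uint8),cv2.MORPH_OPEN,np.ones((3,3)))
c=max(cv2.findContours(m,0,1)[0],key=cv2.contourArea); w=onplane(f,c,.077)[:,:2].astype(np.float32)
print("lid",m.sum(),np.median(p[...,2][m>0]),cv2.fitEllipse(w),cv2.minEnclosingCircle(w))
for lo,hi,z in((.052,.064,.058),):
    q=ok&near&(p[...,2]>lo)&(p[...,2]<hi); c=np.argwhere(q)[:,::-1]; w=onplane(f,c,z)[:,:2].astype(np.float32); print("pulley",q.sum(),cv2.minEnclosingCircle(w))
q=ok&near&(p[...,2]>.009)&(p[...,2]<.02); q=cv2.morphologyEx(q.astype(np.uint8),cv2.MORPH_OPEN,np.ones((5,5)))
c=np.argwhere(q)[:,::-1]; w=onplane(f,c,.014)[:,:2].astype(np.float32); r=cv2.minAreaRect(w); print("plate",q.sum(),r)
px=proj(f,np.c_[cv2.boxPoints(r),np.full(4,.014)]);print(px.round())
# bench z check
b=ok&(np.hypot(p[...,0]-.545,p[...,1]+.1)<.2)&(p[...,2]<.006);print("bench",np.median(p[...,2][b]))
m=ok&near&(p[...,2]>.022)&(p[...,2]<.04)&(np.hypot(p[...,0]-r[0][0],p[...,1]-r[0][1])>.055);print("clamp",m.sum(),p[m].mean(0))
f=dict(np.load("top0.npz"));c=proj(f,[[r[0][0],r[0][1],.014]]);print(c)
```

```text
lid 3485 0.07821960805428833 ((0.5424720644950867, -0.18382559716701508), (0.06594336777925491, 0.06665448099374771), 161.7671356201172) ((0.5427151918411255, -0.18380244076251984), 0.033917538821697235)
pulley 2227 ((0.5420535206794739, -0.18310031294822693), 0.04617471247911453)
plate 7804 ((0.541800856590271, -0.1831815093755722), (0.14952075481414795, 0.1393766850233078), 11.837577819824219)
[[166. 153.]
 [227. 247.]
 [332. 190.]
 [277.  86.]]
bench 0.001426437529531679
clamp 271 [ 0.55440374 -0.24435975  0.03291378]
[[324.37930855 195.40860405]]
```

Run:
```python
from h import *
x,y=.5425,-.1836; Y=np.arctan2(y,x)+np.pi/2
manip.gripper_to(.085)
manip.move_to([x,y,.12],[np.pi,0,Y])
print("hit",manip.line_to([x,y,.054],speed=.08,until_force=4))
s=manip.sense();print(s["tcp_pos"],s["force"])
manip.gripper_to(.055); s=manip.sense();print(s["grip_width"],s["finger_force"],s["force"])
z=s["tcp_pos"][2]
manip.line_to([x,y,z+.06],speed=.1); s=manip.sense();print(s["grip_width"],s["finger_force"],s["clock"])
f=cam("wrist");save(f,"wl.png")
```

```text
hit False
[ 0.54288265 -0.18372292  0.05453627] [-0.84519752 -0.54825678  0.05032108]
0.0646944098365017 64.60881945909932 [-2.78892815  0.65905066 10.05015372]
0.06465052946219112 65.91477230424061 5.7667
```

View pics/wl.png

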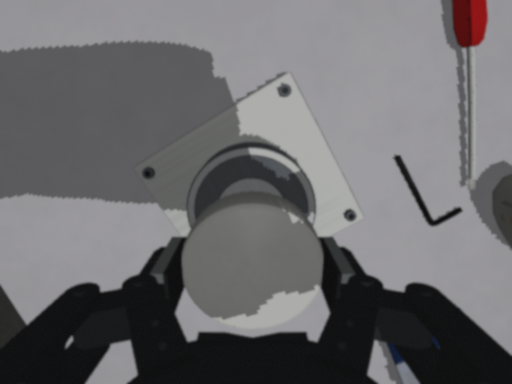

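The lid is gripped at (252,260), clear of the pulley. I'll lay it down and then look closely at the bore and the spindle.

Run:
```python
from h import *
x,y=.42,-.04; Y=np.arctan2(y,x)+np.pi/2
manip.move_to([x,y,.06],[np.pi,0,Y])
print("hit",manip.line_to([x,y,-.002],speed=.06,until_force=4)); s=manip.sense();print(s["tcp_pos"],s["force"])
manip.gripper_to(.085); manip.line_to([x,y,.09],speed=.2)
manip.move_to([.523,-.24,.15],[np.pi,0,1.25]); manip.sleep(.2); f=cam("wrist"); np.savez("wb.npz",**f); save(f,"wb.png")
manip.move_to([.494,.058,.16],[np.pi,0,1.81]); manip.sleep(.2); f=cam("wrist"); np.savez("ws2.npz",**f); save(f,"ws2.png")
s=manip.sense(); print(s["clock"],s["tcp_pos"])
a=cv2.imread("pics/wb.png");b=cv2.imread("pics/ws2.png");cv2.imwrite("pics/w3.png",np.hstack([a[:,56:456],b[:,56:456]]))
f=cam("top"); p=cloud(f); m=(np.hypot(p[...,0]-.42,p[...,1]+.04)<.08)&(p[...,2]>.01)&(p[...,2]<.03); print(m.sum(),p[m].mean(0))
```

```text
hit False
[ 0.42031408 -0.04001929 -0.00166921] [ 0.34904492  0.2492796  -0.63602732]
11.3333 [0.49417088 0.05723333 0.15988082]
173 [ 0.42123502 -0.05511148  0.01856629]
```

View pics/w3.png

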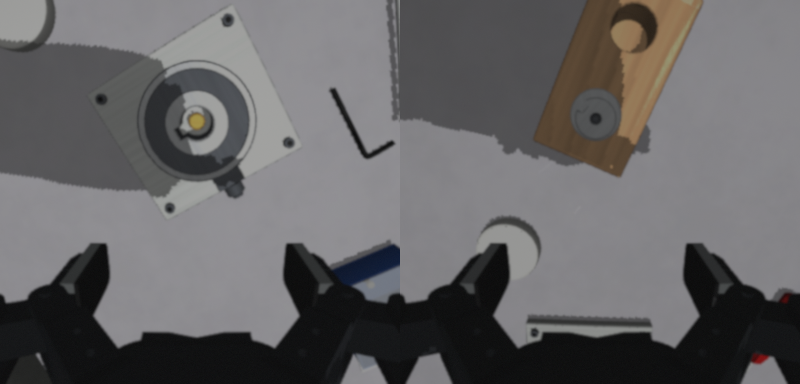

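The bore is at (196,120) with the keyway pointing to the lower left at (182,131). The spindle top is at (596,115). The lid lies on the bench at about (510,248). I need enlarged views of the bore and the slot.

Run:
```python
from h import *
a=cv2.imread("pics/wb.png")[85:155,217:287];b=cv2.imread("pics/ws2.png")[75:155,211:291]
def e(i): 
    i=cv2.resize(i,(400,400),interpolation=cv2.INTER_CUBIC); return cv2.normalize(i,None,0,255,cv2.NORM_MINMAX)
b=np.clip((b.astype(float)-20)*2.2,0,255).astype(np.uint8)
cv2.imwrite("pics/c3.png",np.hstack([e(a),e(b)]))
f=dict(np.load("ws2.npz")); p=cloud(f); ok=f["range_z"]>0
for lo,hi,z in((.12,.136,.127),(.06,.075,.065)):
    m=ok&(p[...,2]>lo)&(p[...,2]<hi)&(np.hypot(p[...,0]-.48,p[...,1]-.118)<.04); c=np.argwhere(m)[:,::-1]; w=onplane(f,c,z)[:,:2].astype(np.float32); print(m.sum(),np.median(p[...,2][m]),cv2.minEnclosingCircle(w),w.mean(0))
m=ok&(p[...,2]>.05)&(p[...,2]<.061)&(np.hypot(p[...,0]-.48,p[...,1]-.15)<.13); c=np.argwhere(m)[:,::-1]; w=onplane(f,c,.056)[:,:2].astype(np.float32); print(cv2.minAreaRect(w))
z=p[...,2][80:150:3,217:281:3]*1000; print(z.round().astype(int))
```

```text
1270 0.12834570351905175 ((0.4788932204246521, 0.11986855417490005), 0.012076028622686863) [0.47939852 0.11974008]
756 0.06633763918242172 ((0.47896143794059753, 0.11994696408510208), 0.020040009170770645) [0.47756174 0.12526926]
((0.4855361878871918, 0.15399006009101868), (0.14945821464061737, 0.08033321797847748), 79.74858093261719)
[[ 57  58  56  56  57  57  58  59  57  59  57  56  58  59  58  58  57  58
   57  58  58  57]
 [ 58  56  58  56  58  57  58  58  57  57  57  57  57  59  58  58  57  56
   57  57  58  58]
 [ 56  58  57  57  56  58  58  57  57  57  58  58  58  57  60  57  58  57
   58  57  57  58]
 [ 58  58  58  57  56  58  57  57  58  65  66  68  67  67  65  58  59  58
   60  57  56  57]
 [ 58  57  58  58  57  57  58  65  67  67  67  66  66  65  67  67  65  58
   58  58  57  58]
 [ 58  57  58  58  58  57  67  66  66  67  66  66  66  66  66  66  68  66
   58  57  57  57]
 [ 58  58  58  58  59  66  66  66  67 127 128 128 130 128  66  67  67  65
   65  57  56  58]
 [ 58  57  58  58  58  66  67  66 106 128 128 130 129 130 128 128  67  65
   67  57  58  58]
 [ 57  57  57  57  
[... 769 characters left out ...]
9 130 128 129 129 129 129 127
   67  57  58  58]
 [ 56  57  57  57  58  56  66 129 127 128 129 128 127 128 128 129 127  66
   59  58  59  57]
 [ 58  57  57  58  58  57  57  67 128 129 128 128 304 129 128 130  66  58
   58  57  59  57]
 [ 58  57  58  57  57  57  57  56  65 127 129 130 129 128 128  67  58  58
   56  57  57  58]
 [ 57  58  57  58  57  57  58  58  57  58  59  67  66  57  57  57  57  58
   57  58  58  58]
 [ 58  56  57  58  58  57  59  59  57  57  58  58  58  57  57  57  57  57
   57  57  57  58]
 [ 56  57  58  57  58  57  56  57  57  56  56  57  57  57  58  57  57  58
   57  56  58  58]
 [ 57  58  57  58  58  57  57  57  58  57  58  57  58  57  57  58  57  57
   57  59  56  58]]
```

View pics/c3.png

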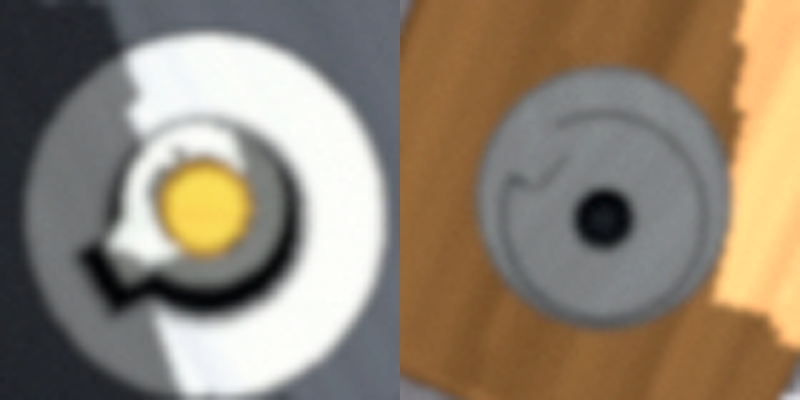

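Run:
```python
from h import *
def an(f,c,z,r0,r1,thr):
    p=cloud(f); h,w=f["range_z"].shape; u,v=np.meshgrid(np.arange(w),np.arange(h)); q=onplane(f,np.stack([u,v],-1).reshape(-1,2),z).reshape(h,w,3)[...,:2]-c
    r=np.hypot(q[...,0],q[...,1]); m=(r>r0)&(r<r1)&(p[...,2]<thr)&(f["range_z"]>0)
    d=q[m].mean(0); a=np.arctan2(d[1],d[0]); R=np.array([[np.cos(a),np.sin(a)],[-np.sin(a),np.cos(a)]]); l=q[m]@R.T
    print(m.sum(),"ang",a,np.degrees(a),"lateral",l[:,1].min(),l[:,1].max(),"principal slope",np.polyfit(l[:,0],l[:,1],1)[0]); return a
f=dict(np.load("ws2.npz")); an(f,[.47889,.11987],.127,.005,.0112,.118);an(f,[.47889,.11987],.127,.007,.0112,.118)
f=dict(np.load("wb.npz")); p=cloud(f); ok=f["range_z"]>0
n=np.hypot(p[...,0]-.542,p[...,1]+.183)
m=ok&(n<.06)&(p[...,2]>.05)&(p[...,2]<.066); w=onplane(f,np.argwhere(m)[:,::-1],.058)[:,:2].astype(np.float32); c,r=cv2.minEnclosingCircle(w); print("pulley",c,r)
m=ok&(n<.13)&(p[...,2]>.009)&(p[...,2]<.02); m=cv2.morphologyEx(m.astype(np.uint8),cv2.MORPH_OPEN,np.ones((5,5))); w=onplane(f,np.argwhere(m)[:,::-1],.014)[:,:2].astype(np.float32); print(cv2.minAreaRect(w))
an(f,list(c),.058,.0138,.0168,.05)
# bore centre from edge of hole
q=ok&(n<.02)&(p[...,2]<.05); cs=cv2.findContours(q.astype(np.uint8),0,1)[0]; k=max(cs,key=cv2.contourArea); w=onplane(f,k,.058)[:,:2]
a=np.arctan2(w[:,1]-c[1],w[:,0]-c[0]); s=np.cos(a+2.935)<.75; print("bore",cv2.minEnclosingCircle(w[s].astype(np.float32)),cv2.fitEllipse(w[s].astype(np.float32)))
s=manip.sense();print(s["force"])
```

```text
69 ang 2.655160628367122 152.12949793473973 lateral -0.003644718995556236 0.0032122654655986904 principal slope -0.11766198703876637
69 ang 2.655160628367122 152.12949793473973 lateral -0.003644718995556236 0.0032122654655986904 principal slope -0.11766198703876637
pulley (0.5416101813316345, -0.1832617074251175) 0.04613097757101059
((0.5417159795761108, -0.1833200752735138), (0.15052738785743713, 0.1404375284910202), 11.420977592468262)
37 ang -2.9431600914164373 -168.6306516694994 lateral -0.0041159358286027405 0.0041447450219003175 principal slope -0.580630655786819
bore ((0.5420134663581848, -0.18304389715194702), 0.012119133025407791) ((0.5417511463165283, -0.18296954035758972), (0.022919781506061554, 0.023529594764113426), 169.41722106933594)
[ 0.57653065  0.04080561 -0.70115751]
```

```bash
cat >> h.py <<'E'
N=np.array([.5418,-.1832]); YN=-2.94+2*np.pi; S=np.array([.4789,.1199]); YS=2.655
G=YS-np.pi; F=G+YN-YS   # gripper yaw at grasp / at the nest
def st(): s=manip.sense(); print("t%.2f"%s["clock"],np.round(s["tcp_pos"],4),"F",np.round(s["force"],1),"T",np.round(s["ft_torque"],2),"w%.4f f%.0f"%(s["grip_width"],s["finger_force"]),"yaw%.3f"%s["orientation"][2]); return s
E
python3 - <<'E'
from h import *
o=lambda y:[np.pi,0,y]
manip.move_to([*S,.16],o(G)); manip.line_to([*S,.077],speed=.1); manip.sleep(.2); st()
manip.gripper_to(.012); st()
manip.line_to([*S,.165],speed=.12); st()
manip.move_to([*N,.165],o(F)); manip.sleep(.2);st()
for n in("side","wrist","top"):
    f=cam(n); np.savez(n+"h.npz",**f); save(f,n+"h.png")
a=cv2.imread("pics/sideh.png")[160:310,200:350]; b=cv2.imread("pics/wristh.png")
cv2.imwrite("pics/c4.png",np.hstack([cv2.resize(a,(384,384),interpolation=cv2.INTER_CUBIC),b[:,56:456]]))
E
```

```text
t15.78 [0.4792 0.12   0.0775] F [ 0.2  0.4 -0.1] T [-0.01  0.01  0.03] w0.0849 f0 yaw-0.487
t16.38 [0.4789 0.1198 0.0771] F [-2.4 -2.   3.6] T [-0.25  0.37  0.02] w0.0227 f58 yaw-0.487
t17.26 [0.4785 0.1198 0.1642] F [-0.1 -0.4 -4.2] T [-0.02 -0.06  0.02] w0.0229 f59 yaw-0.487
t21.61 [ 0.5418 -0.1832  0.165 ] F [-0.1  0.3 -4.3] T [0.06 0.01 0.03] w0.0227 f59 yaw0.202
```

View pics/c4.png

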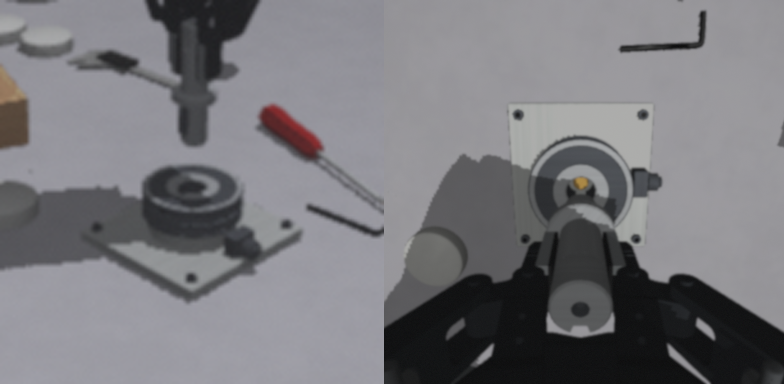

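The spindle is held upright above the bore, collar at about (583,225), with its slot at (580,330) facing the keyway side. I'll insert it with a force guard.

Run:
```python
from h import *
# TCP z = origin + .021 ; face .058
zf=.079
print(manip.line_to([*N,zf+.045],speed=.1)); st()
print("pilot",manip.line_to([*N,zf+.034],speed=.03,until_force=8)); st()
print("key",manip.line_to([*N,zf+.014],speed=.03,until_force=10)); st()
```

```text
False
t22.32 [ 0.5419 -0.1832  0.1243] F [ 0.2 -0.5 -3.8] T [ 0.02 -0.01  0.1 ] w0.0224 f59 yaw0.202
pilot False
t22.83 [ 0.5417 -0.1832  0.1129] F [-0.4  0.7 -4.8] T [ 0.04 -0.01  0.  ] w0.0230 f59 yaw0.202
key False
t23.65 [ 0.5419 -0.1832  0.0931] F [-0.2 -0.1 -4.1] T [-0.02 -0.01  0.02] w0.0227 f59 yaw0.202
```

The key went in cleanly. Now I'll press it home against the pin.

Run:
```python
from h import *
zf=.079
print("pin",manip.line_to([*N,zf+.004],speed=.03)); st()
print("home",manip.line_to([*N,zf-.004],speed=.015,until_force=12)); st()
manip.sleep(.4); st()
f=cam("side"); save(f,"sidee.png"); f2=cam("wrist"); save(f2,"we.png")
a=f["pixels"][160:310,200:350,::-1]
cv2.imwrite("pics/c5.png",np.hstack([cv2.resize(a,(384,384),interpolation=cv2.INTER_CUBIC),f2["pixels"][:,56:456,::-1]]))
```

```text
pin False
t24.13 [ 0.5421 -0.1834  0.0833] F [-0.  -0.7  4.2] T [-0.28 -0.01 -0.03] w0.0227 f60 yaw0.202
home True
t24.52 [ 0.5422 -0.1834  0.0792] F [-0.8  0.4  8.8] T [0.04 0.27 0.01] w0.0229 f60 yaw0.201
t24.92 [ 0.5422 -0.1834  0.0792] F [-1.9 -1.   9.6] T [ 0.07  0.33 -0.  ] w0.0225 f60 yaw0.202
```

View pics/c5.png

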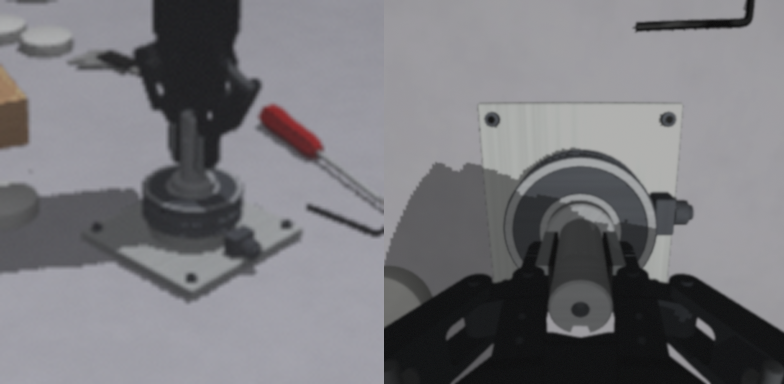

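The collar looks flush in both views. A little more push will confirm that it is against a hard stop.

Run:
```python
from h import *
s=st(); p=np.array(s["tcp_pos"])
print(manip.line_to([*N,p[2]-.004],speed=.01,until_force=12)); st(); manip.sleep(.5); st()
f=cam("top"); q=cloud(f); m=(np.hypot(q[...,0]-.42,q[...,1]+.05)<.09)&(q[...,2]>.01)&(q[...,2]<.03); print("lid",m.sum(),q[m].mean(0))
f=cam("wrist"); q=cloud(f); m=(np.hypot(q[...,0]-N[0],q[...,1]-N[1])<.05)&(q[...,0]>N[0]+.015)
r=np.hypot(q[...,0]-N[0],q[...,1]-N[1])
for a,b in((.0145,.019),(.0215,.026),(.04,.045)):
    k=m&(r>a)&(r<b); print(a,k.sum(),np.median(q[...,2][k]))
```

```text
t25.02 [ 0.5422 -0.1834  0.0792] F [-1.1  0.2  7.7] T [ 0.07  0.33 -0.01] w0.0225 f60 yaw0.202
True
t25.23 [ 0.5422 -0.1834  0.0792] F [-1.7  0.3  8.3] T [0.16 0.39 0.02] w0.0227 f60 yaw0.202
t25.73 [ 0.5422 -0.1834  0.0792] F [-0.8  1.4  8.3] T [ 0.12  0.37 -0.01] w0.0229 f60 yaw0.202
lid 370 [ 0.42120394 -0.04081922  0.01838825]
0.0145 285 0.06866034156059644
0.0215 4660 0.166078781759545
0.04 3137 0.059865944069003196
```

```bash
python3 -c "
from h import *
print(manip.close_job()); st()"
```

```text
the job is handed in; nothing more can be done
None
the job is handed in; nothing more can be done
```

I've handed the job in at about 26 s of the 54 s allowed: the spindle is in the pulley with its key in the keyway and its collar flush, still gripped and held down against the spring pin, and the lid is on the bench about 19 cm from the pulley; the hand-in gave no verdict.

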